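Find the tin with the steel slug by weight and clip it into the cradle

ROBOT

A 6-joint arm with a two-finger parallel gripper is mounted at the origin on the work surface. World frame = base frame: x ahead of the robot, y to its left, z up, the work surface at z = 0. Lengths are in m, angles in rad, forces in N, time in s.
With the tool pointing down it reaches from about 0.35 to 0.85 m from the base axis. Payload 8.1 kg.
Tool frame: the origin (TCP) lies midway between the tips of the shut fingers; the grasp point (between the pads) lies 19 mm behind it (robot.grip_point_offset is the distance from the TCP to the grasp point, in m); z points along the fingers, y is the line along which they close (so a half turn about z gives the same grasp; the last joint's range is limited). The gripper opens to 93 mm and grips with 3 to 60 N. Pads are 15 mm wide; open, the fingers measure 128 mm over their backs; the gripper's body (75 mm by 188 mm) begins 65 mm behind the grasp point.
Start: joints at [-1.369, 0.13, 1.488, -0, 1.523, -0.085], TCP at [0.17, -0.575, 0.219] pointing down, gripper open.
Joint ranges: [-2.96, 2.96], [-0.89, 2.26], [0.02, 2.5], [-1.34, 4.48], [0, 2.73], [-2.66, 2.66]. Speed limits (rad/s): [2.39, 2.39, 2.79, 3.14, 3.14, 3.14].

INTERFACE

Orientations are given as a rotation vector (axis times angle).
In Python, from plant import robot, read_camera, job gives the robot as it stands.
- The arm moves only by the shell command python3 -m inch 'ROWS' [FORCE]. ROWS is JSON, one flat list of numbers, 5 for each row, row after row: the shift along the world's x, y, z in mm, then the turn about the world's z in degrees, then the opening in per cent of the stroke, from 0 (shut) to 100 (fully open). In form: [dx, dy, dz, yaw, hand, dx, dy, dz, yaw, hand, ...]. A call has 1 to 10 rows; each row is the pose to reach, as a shift and turn from the pose commanded when the call began; what a row does not reach only later rows make up. A row lasts 1/12 s, in which the tool goes at most 41.7 mm and 7.16 degrees, less where a joint would pass 70% of its speed; a pose out of reach is approached as far as the arm can. A call with a gripper value outside its range is refused whole. The fingers move at their own pace and stop on an object; FORCE is the grip in N (left out, the last holds). Time passes only in rows, so rows that repeat a pose let the fingers close. It gives the time, the measured TCP pose, the force, the opening and the grip force at its end, in the units of the state.
- robot.read_state(): the state, without advancing time (a new reading comes with each control period).
- read_camera(name): name is "side" or "top" or "wrist"; returns a dict with "image" (400x640x3 uint8, blue, green, red), "K" (3x3 intrinsics, pixels), "D" ([k1, k2, p1, p2, k3] as OpenCV has them; the pictures are not rectified), "extrinsics" (4x4, takes a point from world to camera coordinates); the wrist camera has in their place "mount" (4x4, takes a point from camera to tool coordinates, whose origin is the TCP and whose axes are the flange's). Camera axes: x right, y down, z forward; pixel columns grow to the right and rows downward; lengths in m; the calibration is good to about 2 mm. A picture is of the moment at which its call begins: read the wrist's pose just before it. There is no depth.
- job.close_job(): hands the job in; it is judged then, once.
The state is a dict: "t": time; "q": joint angles; "dq": joint speeds; "joint_torque": joint torques, N m; "tool_pos": TCP position; "orientation": TCP orientation; "force": force on the tool from outside, world axes, zero at the start; "wrist_torque": the same for the moment, N m; "opening": finger opening in m; "gripper_force": force on a finger pad.
Only numpy, scipy, OpenCV 4.12 (cv2) and the standard library are available. Lean on these libraries where they do the work, as an engineer would, in place of code of your own. Each camera call takes 0.05 s, during which the arm holds its last target. There are 200 camera calls.

TASK

Two closed tins look alike but for the lid: one holds a solid steel forming slug, the other a light aluminium one. Lift the blue-lidded tin a few centimetres clear of the bench to feel its weight and set it back down upright on the bench, then lift the green-lidded tin likewise; press the heavier of the two down into the roller-catch cradle until it is fully home on the cradle's floor and both rollers have snapped back over its foot, pressing firmly but with less than 40 N and without jamming it in the mouth, and leave the lighter tin standing upright on the bench. Never tip a tin over, and leave everything else on the bench where it is.

Things in the scene. Friction and masses are not known exactly. Their poses are not given: they have to be found in the camera images.
- tin_blue: Closed aluminium tin, blue lid, 90 mm tall, 0.2 to 0.6 kg. Origin: centre of its underside, z up. Body 58 mm along its x by 44 mm along its y; grip across the 44 mm, 60 to 75 mm above the underside. Its lowest 8 mm is a foot flange 66 mm long in x (4 mm proud of the body at each end). The lid is the top 14 mm, 57 x 43 mm. The slug inside has 1.5 mm play.
- tin_green: The same tin with a green lid; the same sizes, origin and axes. Either tin may be the heavier, by 0.15 kg or more.
- cradle: Fixed cradle: dark steel base plate 150 x 80 mm, a red block at each x end, and between them a wooden guide block around a pocket with a black rubber floor, 12 mm above the bench. Origin: centre of the plate's underside, z up. The pocket is 69 mm (x) by 47 mm (y): a tin enters from above, long side along the cradle's x, either way round, 1.5 mm play each side; walls 36 mm above the bench.
- mouth (a point): Middle of the cradle, 44.5 mm above the bench, level with the mouth's upper edge. The guide block (pocket and rollers) is clamped up to 6 mm off this middle, either way along the cradle's y; nothing measures it. From the upper edge down to 36 mm the four sides slope inwards at 45 degrees, 8 mm each, so a tin landing on one is pushed sideways towards the pocket.
- catch_a (a joint): How far the sprung brass roller at the pocket's +x end is pushed outwards, in m: 0 sprung out, about 0.002 while a tin's foot passes. A tin's underside meets the rollers 30 mm above the bench; pressing the foot past takes 12 to 25 N, the tin's weight included; no tin sinks in by itself. Once it stands on the floor the rollers spring back over the foot.
- catch_b (a joint): The same for the roller at the pocket's -x end.
- dapping_cube: Bystander: loose steel cube 45 mm with round dimples. Origin: centre of its underside.
- bowl: Bystander: loose amber glass bowl, 150 mm across, 70 mm tall. Origin: centre of its underside.
- flux_jar: Bystander: loose small amber jar with white cap, 48 mm across, 60 mm tall. Origin: centre of its underside.
- copper_strip: Bystander: loose copper strip 140 x 14 x 4 mm, long side along its x. Origin: centre of its underside.
- handpiece: Bystander: loose silver and black rotary handpiece lying along its x, about 200 mm long, 24 mm thick. Origin: on its underside near the middle.
- pumice_block: Bystander: loose grey abrasive block 70 x 40 x 20 mm. Origin: centre of its underside.
Mind the look-alikes: they are no part of the job. Leave any purple look-alike of the cradle alone.

How it is judged:
On the way, in this order (a step that is already met when the one before it is completed fails the run):
1. the blue-lidded tin is lifted more than 20 mm clear of the bench, the green one standing (height (world z) of tin_blue above 0.02 m and contact force between the fingers and tin_blue above 1 N and height (world z) of tin_green below 0.005 m), for 0.3 s.
2. the blue-lidded tin stands upright on the bench again and the green-lidded tin is lifted more than 20 mm (height (world z) of tin_green above 0.02 m and contact force between the fingers and tin_green above 1 N and height (world z) of tin_blue below 0.005 m and angle between tin_blue's own z axis and vertical below 0.1 rad), for 0.3 s.
At the end, for the whole second after the job is handed in: The heavier tin is home in the cradle: both rollers sprung back out (within 0.8 mm), underside under 14.5 mm high, within 10 mm of the cradle's middle, upright within 0.06 rad, aligned within 0.1 rad, at rest, over 3.9 N on the cradle; the lighter tin stands upright (0.1 rad) on the bench, at rest (((z of tin_blue in the frame of cradle between 0.009 and 0.0145 m and horizontal distance between tin_blue and cradle below 0.01 m and angle between the x axis of tin_blue and the x axis of cradle, either way round below 0.1 rad and angle between tin_blue's own z axis and vertical below 0.06 rad and value of joint each of catch_a, catch_b below 0.0008 m and contact force between tin_blue and cradle above 3.9 N and linear speed of each of tin_blue, tin_green below 0.01 m/s and height (world z) of tin_green below 0.005 m and angle between tin_green's own z axis and vertical below 0.1 rad) or (z of tin_green in the frame of cradle between 0.009 and 0.0145 m and horizontal distance between tin_green and cradle below 0.01 m and angle between the x axis of tin_green and the x axis of cradle, either way round below 0.1 rad and angle between tin_green's own z axis and vertical below 0.06 rad and value of joint each of catch_a, catch_b below 0.0008 m and contact force between tin_green and cradle above 3.9 N and linear speed of each of tin_green, tin_blue below 0.01 m/s and height (world z) of tin_blue below 0.005 m and angle between tin_blue's own z axis and vertical below 0.1 rad))); the robot touches nothing.
It fails at once if a tin is pressed, dropped or jammed in the cradle with more than 45 N (contact force between any of tin_blue, tin_green and cradle above 45 N).
It fails at once if a tin is tipped over (angle between any of tin_blue, tin_green's own z axis and vertical above 0.7 rad).
It fails at once if a bystander is shifted by more than 20 mm (distance of any of dapping_cube, bowl, flux_jar, copper_strip, handpiece, pumice_block from where it was at the start of the episode above 0.02 m).
It also fails if it takes over 72 s, if anything falls off the work surface, if the arm or the gripper's body presses on something with over 40 N, if the wrist force passes 120 N, or if a joint passes its speed limit or range.

## Working session

There is one attempt and no reset: what is moved stays moved. The work goes in short steps, Python scripts to look and compute and a shell command to move; the robot and the scene stay as the last step left them, time stands still between calls to the robot, and variables do not carry over. Pictures are saved under pics/ and viewed, at most 10 in all, crops included, and the job is handed in when it is done.

```bash
ls; mkdir -p pics; python3 - <<'E'
from plant import robot, read_camera
import cv2,pickle
s=robot.read_state();print(s['t'],s['tool_pos'],s['orientation'],s['force'],s['opening'],robot.grip_point_offset)
d={}
for n in('top','side','wrist'):
    c=read_camera(n);d[n]=c;cv2.imwrite(f'pics/{n}0.png',c['image'])
    if n!='wrist':print(n,c['K'],c['D'],c['extrinsics'])
    else: print(c['mount'])
pickle.dump(d,open('c0.pkl','wb'))
E
```

```text
pics
0.0 [ 0.16963616 -0.57493909  0.21761247] [-3.10755215e+00 -4.48735685e-01  1.66999106e-04] [ 0.75502894  0.23567746 -0.64597973] 0.09289900149113231 0.0188
top [[498.2061667    0.         309.55284938]
 [  0.         498.2061667  203.3443007 ]
 [  0.           0.           1.        ]] [0.00054696 0.         0.         0.         0.        ] [[-0.02240026 -0.99973575 -0.00516306 -0.0314474 ]
 [-0.99768438  0.02268544 -0.06411898  0.53957353]
 [ 0.06421916  0.00371482 -0.99792891  1.56062822]
 [ 0.          0.          0.          1.        ]]
side [[436.68537788   0.         317.59654447]
 [  0.         436.68537788 206.22901529]
 [  0.           0.           1.        ]] [-0.03498977  0.          0.          0.          0.        ] [[-0.94834567 -0.31720137 -0.00487679  0.50688258]
 [-0.24172662  0.73248142 -0.63642691  0.18425074]
 [ 0.20544765 -0.60237386 -0.77132159  1.03892196]
 [ 0.          0.          0.          1.        ]]
[[ 9.00060403e-04 -9.60373455e-01 -2.78714940e-01  7.76329958e-02]
 [ 9.99999356e-01  1.05698738e-03 -4.12761507e-04 -1.05420335e-04]
 [ 6.91003369e-04 -2.78714389e-01  9.60373788e-01 -1.65891474e-01]
 [ 0.00000000e+00  0.00000000e+00  0.00000000e+00  1.00000000e+00]]
```

View pics/top0.png

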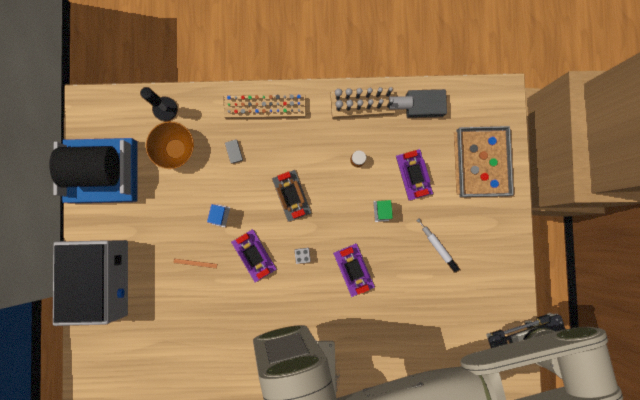

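View pics/side0.png

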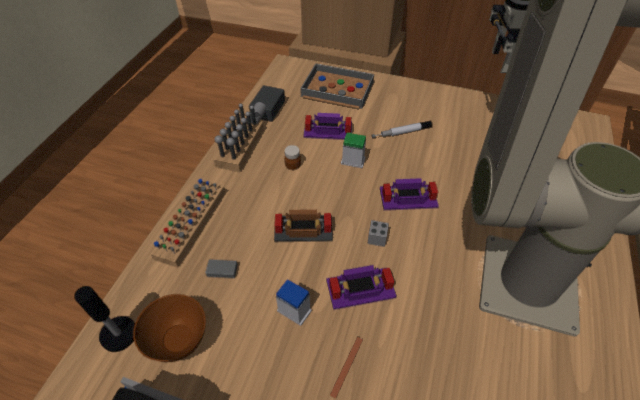

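The top view shows the blue tin at about (218,215), the green tin at (384,210), and the real cradle (dark plate, wooden guide) at (291,195). The three purple cradles are decoys. The side view agrees.

```bash
cat > h.py <<'E'
import cv2,numpy as np
from scipy.spatial.transform import Rotation as R
def pose(c,s=None):
    if 'extrinsics' in c: return np.linalg.inv(np.array(c['extrinsics']))
    T=np.eye(4);T[:3,:3]=R.from_rotvec(s['orientation']).as_matrix();T[:3,3]=s['tool_pos'];return T@np.array(c['mount'])
def toplane(c,uv,z,s=None):
    uv=np.asarray(uv,float).reshape(-1,1,2)
    n=cv2.undistortPoints(uv,np.array(c['K']),np.array(c['D'])).reshape(-1,2)
    T=pose(c,s);d=np.c_[n,np.ones(len(n))]@T[:3,:3].T
    return T[:3,3]+d*((z-T[2,3])/d[:,2])[:,None]
def topix(c,P,s=None):
    E=np.linalg.inv(pose(c,s));return cv2.projectPoints(np.asarray(P,float).reshape(-1,1,3),cv2.Rodrigues(E[:3,:3])[0],E[:3,3],np.array(c['K']),np.array(c['D']))[0].reshape(-1,2)
H=lambda im:cv2.cvtColor(im,cv2.COLOR_BGR2HSV)
def blobs(m,amin=30):
    n,l,st,ce=cv2.connectedComponentsWithStats(m.astype(np.uint8));return [(st[i],ce[i],l==i) for i in range(1,n) if st[i][4]>=amin]
def rect(c,mask,z,s=None):
    ct=max(cv2.findContours(mask.astype(np.uint8),cv2.RETR_EXTERNAL,cv2.CHAIN_APPROX_NONE)[0],key=cv2.contourArea)
    P=toplane(c,ct.reshape(-1,2),z,s)[:,:2]*1000
    (x,y),(w,h),a=cv2.minAreaRect(P.astype(np.float32))
    if w<h:w,h,a=h,w,a+90
    return np.round([x,y,w,h,(a+90)%180-90],1)   # centre mm, long, short, angle of long axis (deg)
E
python3 - <<'E'
from h import *;import pickle
d=pickle.load(open('c0.pkl','rb'));
for n in('top','side'):
    c=d[n];h=H(c['image'])
    for nm,lo,hi in(('blue',100,125),('green',55,85)):
        m=(h[...,0]>=lo)&(h[...,0]<=hi)&(h[...,1]>130)&(h[...,2]>50)
        for st,ce,b in blobs(m,40):
            if n=='top' and not(190<ce[0]<420 and 190<ce[1]<240): continue
            if n=='side' and not(270<ce[0]<380 and 120<ce[1]<320): continue
            print(n,nm,st,rect(c,b,.09))
    m=((h[...,0]<5)|(h[...,0]>175))&(h[...,1]>150)&(h[...,2]>70)
    for st,ce,b in blobs(m,8): print(n,'red',st,ce.round(1),toplane(c,[ce],.04).round(4))
E
```

```text
top blue [208 205  17  19 241] [507.5 239.1  52.7  41.9 -14.7]
top green [377 201  15  18 244] [ 510.4 -268.    51.3   42.2   -1.3]
top red [404 150  13   9  69] [410.1 154.3] [[ 0.6841 -0.3626  0.04  ]]
top red [278 172  13   9  75] [284.  176.2] [[0.6242 0.0343 0.04  ]]
top red [481 173   7   7  41] [484.1 176.3] [[ 0.6097 -0.5912  0.04  ]]
top red [415 189  14   8  69] [421.3 192.7] [[ 0.5628 -0.3933  0.04  ]]
top red [292 209  13   9  79] [297.9 213.2] [[ 0.5072 -0.0067  0.04  ]]
top red [236 234  13   9  66] [242.2 238.2] [[0.4336 0.1681 0.04  ]]
top red [340 248  13   8  65] [346.4 251.5] [[ 0.385  -0.1546  0.04  ]]
top red [257 269  13  10  66] [262.8 273.2] [[0.324  0.1059 0.04  ]]
top red [356 285  13   9  73] [362.1 288.9] [[ 0.2691 -0.1998  0.04  ]]
side blue [277 281  32  27 499] [508.1 246.8  57.4  45.3 -14.9]
side green [345 133  20  15 218] [ 511.9 -260.2   54.4   49.3    3.2]
side red [347  86   7   6  32] [350.2  88.5] [[ 0.6053 -0.5593  0.04  ]]
side red [305 115   6  15  71] [307.7 122. ] [[ 0.6839 -0.3496  0.04  ]]
side red [345 117   6  16  74] [347.8 124.3] [[ 0.5619 -0.378   0.04  ]]
side red [429 182   9  17 109] [432.9 190. ] [[ 0.2688 -0.1879  0.04  ]]
side red [383 184   8  17 109] [387.  191.9] [[ 0.3851 -0.1422  0.04  ]]
side red [198 192   3   5  12] [199.1 194.2] [[0.8624 0.0235 0.04  ]]
side red [324 213   8  19 130] [327.  222.3] [[0.507  0.0062 0.04  ]]
side red [275 214   7  19 124] [278.1 223. ] [[0.6242 0.0474 0.04  ]]
side red [164 228   4   4  14] [165.7 229.5] [[0.886  0.1557 0.04  ]]
side red [174 240   5   4  16] [176.4 241.4] [[0.8415 0.1793 0.04  ]]
side red [382 268  12  21 171] [387.6 277.9] [[0.3252 0.1161 0.04  ]]
side red [330 277  11  22 163] [334.8 287.3] [[0.4338 0.1777 0.04  ]]
```

```bash
python3 - <<'E'
import cv2
a=cv2.imread('pics/top0.png')[155:240,245:335];b=cv2.imread('pics/side0.png')[195:255,260:350]
a=cv2.resize(a,(400,378),interpolation=2);b=cv2.resize(b,(400,267),interpolation=2)
b=cv2.copyMakeBorder(b,0,111,0,0,0);cv2.imwrite('pics/cr0.png',cv2.hconcat([a,b]))
E
```

```text
(no output)
```

View pics/cr0.png

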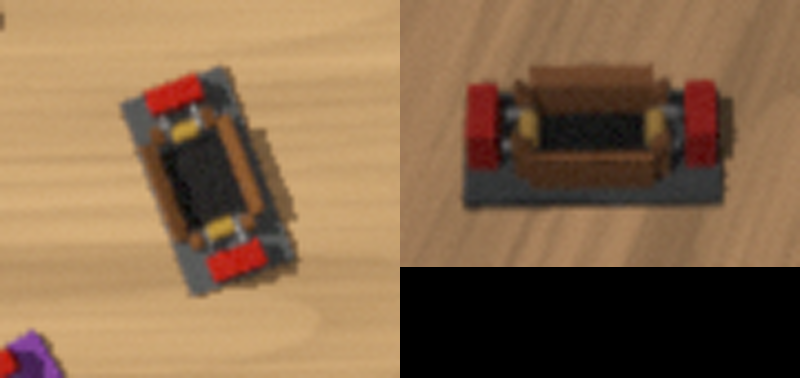

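The crop shows the real cradle, dark and wooden, with its long axis at about 19° and the pocket shifted to image-left. On the way to blue I'll take wrist-camera looks over green and then the cradle.

```bash
cat > look.py <<'E'
import sys,pickle
from plant import robot, read_camera
from h import *
s=robot.read_state();c=read_camera('wrist');n=sys.argv[1]
cv2.imwrite(f'pics/{n}.png',c['image']);pickle.dump((c,s),open(f'{n}.pkl','wb'))
Rm=R.from_rotvec(s['orientation']).as_matrix()
print(n,'t',round(s['t'],2),'tcp',(1000*s['tool_pos']).round(1),'xyaw',round(np.degrees(np.arctan2(Rm[1,0],Rm[0,0])),2),'tilt',Rm[:2,2].round(4),'F',np.round(s['force'],2),'open',round(s['opening']*1000,1),'grip',round(float(np.max(s['gripper_force'])),1))
h=H(c['image'])
for nm,lo,hi in(('blue',100,125),('green',55,85)):
    m=(h[...,0]>=lo)&(h[...,0]<=hi)&(h[...,1]>130)&(h[...,2]>50)
    for st,ce,b in blobs(m,400): print(nm,st,rect(c,b,.09,s))
m=((h[...,0]<5)|(h[...,0]>175))&(h[...,1]>150)&(h[...,2]>70)
for st,ce,b in blobs(m,200): print('red',st,ce.round(1),toplane(c,[ce],.04,s).round(4)[0])
E
python3 -m inch '[170,153,0,-9,100,170,153,0,-9,100,170,153,0,-9,100,170,153,0,-9,100,170,153,0,-9,100,170,153,0,-9,100,170,153,0,-9,100,170,153,0,-9,100]'
python3 -m inch '[170,153,0,-9,100,170,153,0,-9,100,170,153,0,-9,100,170,153,0,-9,100,170,153,0,-9,100,170,153,0,-9,100,170,153,0,-9,100,170,153,0,-9,100]'
python3 look.py green1
```

```text
t: 0.82
tool_pos: [0.3405, -0.4216, 0.2184]
orientation: [-3.135, -0.208, 0.001]
force: [-0.2, -0.6, 0.2]
opening: 0.0931
gripper_force: 0.0
t: 1.48
tool_pos: [0.5097, -0.2698, 0.2181]
orientation: [3.141, -0.041, -0.002]
force: [-0.2, 0.2, 0.1]
opening: 0.0928
gripper_force: 0.0
green1 t 1.48 tcp [ 509.7 -269.8  218.1] xyaw -1.5 tilt [-0.0011 -0.0001] F [-0.23  0.19  0.12] open 92.8 grip 0.0
green [ 298  152   50   63 2746] [ 513.4 -268.2   56.7   42.2    2.9]
red [393   0  38  12 218] [407.2   3.4] [ 0.6739 -0.3514  0.04  ]
red [   0   56   60   31 1198] [28.4 71.2] [0.6264 0.0274 0.04  ]
red [610  60  26  24 497] [622.7  71.4] [ 0.6111 -0.574   0.04  ]
red [417 108  48  26 811] [440.5 120.5] [ 0.5648 -0.3898  0.04  ]
red [ 64 166  53  31 759] [ 89.5 180.7] [ 0.5111 -0.0128  0.04  ]
red [226 259  25  31 328] [239.4 274.8] [ 0.3936 -0.1668  0.04  ]
red [258 340  34  31 647] [274.6 355.9] [ 0.2761 -0.1998  0.04  ]
```

View pics/green1.png

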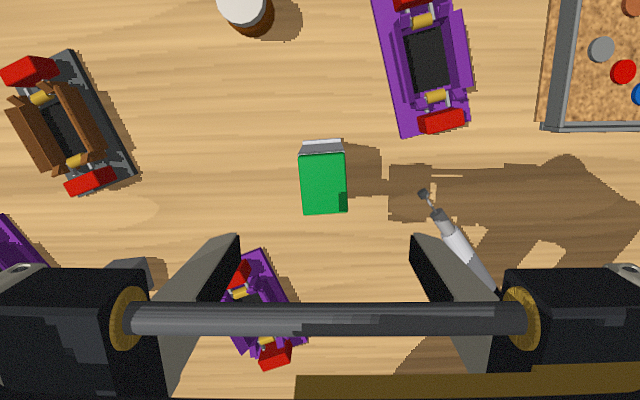

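The wrist view gives green at (513.4, -268.2), angle 2.9°, lid 56.7 x 42.2 mm, which matches the known lid size. Next are the cradle and then blue.

```bash

python3 -m inch '[20,140,0,10.5,100,20,140,0,10.5,100,20,140,0,10.5,100,20,140,0,10.5,100,40,278,0,21,100,40,278,0,21,100,40,278,0,21,100,40,278,0,21,100,40,278,0,21,100,40,278,0,21,100]'
python3 look.py crad1
python3 -m inch '[-20,116,0,-17,100,-20,116,0,-17,100,-20,116,0,-17,100,-42,232,0,-34,100,-42,232,0,-34,100,-42,232,0,-34,100,-42,232,0,-34,100,-42,232,0,-34,100,-42,232,0,-34,100]'
python3 look.py blue1
```

```text
t: 2.37
tool_pos: [0.5495, 0.0072, 0.2186]
orientation: [3.096, 0.53, -0.001]
force: [0.1, 0.4, 0.7]
opening: 0.0926
gripper_force: 0.0
crad1 t 2.37 tcp [549.5   7.2 218.6] xyaw 19.42 tilt [-0.0002 -0.0009] F [0.13 0.39 0.72] open 92.6 grip 0.0
blue [  36  106   72   76 3273] [511.6 238.6  60.8  47.7 -14.3]
red [303  85  40  19 722] [322.7  94. ] [0.6281 0.037  0.04  ]
red [304 199  37  23 730] [322.2 210. ] [ 0.5126 -0.0031  0.04  ]
red [134 206  48  27 776] [157.6 219.3] [0.4406 0.1671 0.04  ]
red [385 336  33  10 258] [401.7 340.3] [ 0.3827 -0.1547  0.04  ]
t: 3.17
tool_pos: [0.5084, 0.2386, 0.2185]
orientation: [3.115, -0.399, 0.0]
force: [-0.9, 0.4, -0.3]
opening: 0.0932
gripper_force: 0.0
blue1 t 3.17 tcp [508.4 238.6 218.5] xyaw -14.58 tilt [ 0.     -0.0009] F [-0.94  0.42 -0.27] open 93.2 grip 0.0
blue [   0    7   96  208 7649] [622.7 467.2 188.8  92.7 -29.3]
blue [ 296  155   47   61 2747] [511.3 242.9  57.1  42.  -13.7]
red [465   0  57  31 858] [488.6  12.5] [0.6238 0.0472 0.04  ]
red [ 516  101   57   35 1076] [544.8 117.6] [0.5114 0.0023 0.04  ]
red [379 200  39  40 773] [397.1 219.8] [0.4398 0.173  0.04  ]
```

View pics/crad1.png

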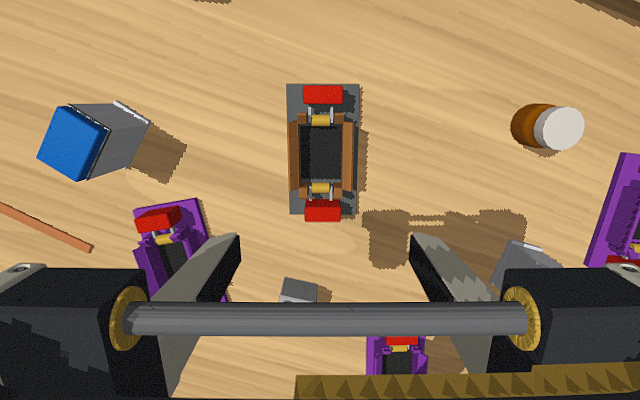

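Cradle view: the red blocks are at (322.7,94) and (322.2,210), so its axis yaw is about 19.2° and the pocket lies near (321,150). I'll grip and lift the blue tin, and measure the pocket profile from the saved picture.

```bash
cat > weigh.py <<'E'
from plant import robot, read_camera
import numpy as np
f=[]
for i in range(10): read_camera('wrist');s=robot.read_state();f.append(s['force'])
print('t',round(s['t'],2),'F mean',np.mean(f,0).round(2),'sd',np.std(f,0).round(2),'tcp',(1000*s['tool_pos']).round(1),'open',round(1000*s['opening'],1),'grip',s['gripper_force'])
E
python3 -m inch '[3,4,-60,1,100,3,4,-60,1,100,3,4,-60,1,100]'
python3 weigh.py
python3 -m inch '[0,0,-70,0,100,0,0,-70,0,100,0,0,-110,0,100,0,0,-110,0,100,0,0,-110,0,100,0,0,-110,0,100]'
python3 -m inch '[0,0,0,0,30,0,0,0,0,30,0,0,0,0,30,0,0,0,0,30,0,0,0,0,30,0,0,0,0,30,0,0,0,0,30,0,0,0,0,30,0,0,0,0,30]' 35
python3 - <<'E'
from h import *;import pickle
c,s=pickle.load(open('crad1.pkl','rb'));im=c['image'];print(c['K'][0],c['K'][1],c['D'])
for r in(140,146,152,158,164):
    print(r,' '.join(f'{u}:'+'/'.join(map(str,im[r,u])) for u in range(282,366,1) if np.abs(im[r,u].astype(int)-im[r,u-1]).sum()>25))
E
```

```text
t: 3.47
tool_pos: [0.5085, 0.2412, 0.1532]
orientation: [3.115, -0.374, -0.011]
force: [0.2, -0.3, -1.4]
opening: 0.093
gripper_force: 0.0
t 3.97 F mean [0.1  0.12 0.14] sd [0.42 0.51 0.62] tcp [511.2 244.7 159.6] open 92.8 grip 0.0
t: 4.47
tool_pos: [0.5117, 0.245, 0.0506]
orientation: [-3.119, 0.371, -0.002]
force: [0.7, 0.5, 0.5]
opening: 0.0927
gripper_force: 0.0
t: 5.22
tool_pos: [0.5106, 0.2443, 0.0486]
orientation: [3.119, -0.371, -0.0]
force: [-0.8, -1.5, 0.7]
opening: 0.0442
gripper_force: 34.8
[329.99151966   0.         324.45105937] [  0.         329.99151966 196.14314831] [-0.03670192  0.          0.          0.          0.        ]
140 287:68/121/173 288:56/112/168 289:34/72/114 292:46/78/111 298:33/60/88 299:26/41/66 300:41/35/34 301:15/20/17 305:30/31/28 308:11/12/8 309:35/42/43 314:54/50/49 315:33/35/35 335:33/31/26 336:45/47/44 340:33/37/32 341:50/50/53 342:41/72/109 343:58/102/153 348:48/98/154 352:44/78/119 354:43/41/31 355:50/51/48 358:55/86/109 359:73/112/142
146 287:87/142/191 288:57/108/166 289:35/78/123 294:44/79/112 298:30/58/96 299:23/38/61 300:35/35/33 301:
[... 602 characters left out ...]
 357:50/57/57 358:65/104/138
158 287:112/166/206 288:44/102/162 290:29/70/113 299:22/38/59 300:35/40/45 301:19/20/14 310:46/45/46 312:35/34/32 318:41/32/40 319:49/48/50 320:41/38/38 327:39/42/32 328:47/44/50 332:36/36/36 338:36/36/40 339:48/48/47 340:43/42/32 341:58/69/89 342:37/75/122 343:59/107/163 348:60/108/159 351:51/105/154 352:30/73/114 353:44/61/75 354:50/49/37 357:54/59/65 358:66/103/131
164 288:50/102/161 290:29/70/112 293:31/67/108 299:20/40/62 300:37/41/52 301:30/26/21 302:20/12/18 303:30/31/28 307:22/15/19 308:27/29/32 310:50/43/48 318:48/52/54 319:41/41/44 341:54/75/97 342:40/84/129 343:51/107/160 351:54/96/143 352:31/76/120 353:42/47/65 354:59/58/51 357:53/67/81 358:68/108/138
```

```bash

python3 -m inch '[0,0,20,0,30,0,0,40,0,30,0,0,45,0,30,0,0,45,0,30,0,0,45,0,30,0,0,45,0,30,0,0,45,0,30]'
python3 weigh.py
python3 - <<'E'
from h import *;import pickle
c,s=pickle.load(open('crad1.pkl','rb'));h=H(c['image'])
m=((h[...,0]<5)|(h[...,0]>175))&(h[...,1]>150)&(h[...,2]>70)
B=[(st,b) for st,ce,b in blobs(m,600) if 300<ce[0]<345]
print([st for st,b in B])
a=np.radians(19.2);ex=np.array([np.cos(a),np.sin(a)]);ey=np.array([-ex[1],ex[0]])
o=np.array([570,17.])
def yl(u,v,z): P=toplane(c,[[u,v]],z,s)[0][:2]*1000; return round(float((P-o)@ey),1),round(float((P-o)@ex),1)
for nm,u0,u1,z in(('pocket z36',299.7,341.7,.036),('pocket z12',299.7,341.7,.012),('mouth/outer z44.5',288,352.5,.0445),('plate z0.006',287,358.5,.006),('plate z0.003',287,358.5,.003)):
  for v in(140,164):
    p,q=yl(u0,v,z),yl(u1,v,z);print(nm,v,p[0],q[0],'w',round(p[0]-q[0],1),'mid',round((p[0]+q[0])/2,1))
# plate corner edges & red blocks: boundaries
im=c['image']
for v in(88,94,100,203,210,216): print('red row',v,np.flatnonzero(m[v,290:350])[[0,-1]]+290, 'ends z.04', [yl(u,v,.04) for u in np.flatnonzero(m[v,290:350])[[0,-1]]+290])
for v in(96,104,200,208): print(v,' '.join(f'{u}:'+'/'.join(map(str,im[v,u])) for u in list(range(283,294,1))+list(range(352,366,1))))
for u in(292,322,350): print(u,' '.join(f'{v}:'+'/'.join(map(str,im[v,u])) for v in list(range(78,90))+list(range(208,226))))
E
```

```text
t: 5.8
tool_pos: [0.5097, 0.2441, 0.0919]
orientation: [3.118, -0.371, -0.004]
force: [0.2, 0.5, -2.9]
opening: 0.0439
gripper_force: 34.8
t 6.3 F mean [ 0.14 -0.04 -2.55] sd [0.51 0.32 0.64] tcp [510.8 244.5  93.6] open 44.0 grip 34.75960582494736
[array([303,  85,  40,  19, 722], dtype=int32), array([304, 199,  37,  23, 730], dtype=int32)]
pocket z36 140 23.7 -20.3 w 44.0 mid 1.7
pocket z36 164 24.1 -20.8 w 44.9 mid 1.7
pocket z12 140 25.5 -21.6 w 47.1 mid 1.9
pocket z12 164 25.9 -22.1 w 48.0 mid 1.9
mouth/outer z44.5 140 35.1 -30.9 w 66.0 mid 2.1
mouth/outer z44.5 164 35.7 -31.6 w 67.3 mid 2.1
plate z0.006 140 40.4 -41.1 w 81.5 mid -0.4
plate z0.006 164 41.2 -42.0 w 83.2 mid -0.4
plate z0.003 140 40.8 -41.4 w 82.2 mid -0.3
plate z0.003 164 41.5 -42.3 w 83.8 mid -0.4
red row 88 [303 342] ends z.04 [(19.4, 67.1), (-19.5, 67.3)]
red row 94 [303 342] ends z.04 [(19.5, 61.4), (-19.6, 61.6)]
red row 100 [303 342] ends z.04 [(19.5, 55.6), (-19.7, 55.8)]
red row 203 [305 339] ends z.04 [(18.7, -52.9), (-18.5, -52.7)]
red row 210 [305 340] ends z.04 [(18.8, -61.0), (-19.7, -60.8)]
red row 
[... 2130 characters left out ...]
/36/205 89:0/32/200 208:32/36/198 209:11/34/197 210:12/28/197 211:18/33/194 212:26/39/195 213:8/31/194 214:6/31/193 215:24/36/194 216:7/34/193 217:22/27/194 218:9/30/191 219:19/42/195 220:0/9/192 221:46/70/188 222:101/151/193 223:128/183/215 224:122/175/209 225:124/176/213
350 78:131/184/222 79:132/186/222 80:124/182/218 81:129/183/220 82:134/190/225 83:101/158/195 84:96/101/107 85:95/93/89 86:94/96/96 87:94/96/90 88:100/99/98 89:97/99/95 208:54/55/56 209:48/49/43 210:52/51/51 211:52/50/50 212:49/45/49 213:45/45/40 214:59/67/71 215:54/79/106 216:59/91/122 217:57/92/116 218:53/80/103 219:84/125/155 220:115/166/201 221:108/160/193 222:108/156/190 223:114/161/198 224:113/164/201 225:116/168/203
```

Blue weighs about 2.7 N, or 0.275 kg. I'll set it down where it was, check it, and refine the cradle axis.

```bash

python3 -m inch '[0,0,-20,0,30,0,0,-35,0,30,0,0,-42,0,30,0,0,-45,0,30,0,0,-45,0,30,0,0,-45,0,30,0,0,-45,0,30]'
python3 -m inch '[0,0,0,0,100,0,0,0,0,100,0,0,0,0,100,0,0,0,0,100,0,0,0,0,100,0,0,0,0,100,0,0,0,0,100,0,0,0,0,100]'
python3 -m inch '[0,0,40,0,100,0,0,80,0,100,0,0,120,0,100,0,0,160,0,100,0,0,160,0,100,0,0,160,0,100]'
python3 look.py blue2
python3 - <<'E'
from h import *;import pickle
c,s=pickle.load(open('crad1.pkl','rb'))
P=lambda u,v,z=.006:toplane(c,[[u,v]],z,s)[0][:2]*1000
L=[P(286.3,100),P(289,204)];Rr=[P(359,100),P(355.9,204)]
for A in(L,Rr):
    d=A[0]-A[1];print('edge yaw',np.degrees(np.arctan2(d[1],d[0])))
a=np.radians(19.2);ex=np.array([np.cos(a),np.sin(a)])
t=(P(292,83.3)+P(350,83.3))/2;b=P(292,214.0);b2=P(345,214.2)
print('len',(t-(b+b2)/2)@ex,'x mid along ex',(t+(b+b2)/2)/2, 'xmid rel o',((t+(b+b2)/2)/2-[570,17])@ex)
E
```

```text
t: 6.88
tool_pos: [0.5112, 0.2447, 0.0492]
orientation: [-3.119, 0.371, -0.001]
force: [0.1, -0.1, -3.2]
opening: 0.0437
gripper_force: 34.8
t: 7.55
tool_pos: [0.5108, 0.2445, 0.0487]
orientation: [-3.12, 0.371, -0.0]
force: [0.1, 0.1, 0.0]
opening: 0.091
gripper_force: 0.0
t: 8.05
tool_pos: [0.5129, 0.2453, 0.2126]
orientation: [-3.116, 0.371, -0.01]
force: [0.8, -0.3, 0.4]
opening: 0.0929
gripper_force: 0.0
blue2 t 8.05 tcp [512.9 245.3 212.6] xyaw -13.57 tilt [0.0067 0.0025] F [ 0.76 -0.3   0.36] open 92.9 grip 0.0
blue [   0    2  100  212 8052] [625.1 469.8 188.9  95.5 -28. ]
blue [ 304  160   48   62 2816] [511.8 243.8  57.3  41.9 -14.5]
red [ 477    0   58   38 1054] [505.   16.7] [0.6252 0.0445 0.04  ]
red [ 527  110   58   34 1123] [556.4 126. ] [0.5113 0.0025 0.04  ]
red [386 207  40  40 784] [404.9 226.4] [0.4398 0.173  0.04  ]
edge yaw 19.22783356357412
edge yaw 19.311388487325722
len 150.9166391905954 x mid along ex [566.94384624  19.30325616] xmid rel o -2.1286952693172307
```

Blue stands at (511.8, 243.8). The pocket centre comes out at about (567.4, 18.1) with yaw 19.25° (plate length measured 150.9 mm against 150). Now green.

```bash

python3 -m inch '[2,-256,0,8,100,2,-256,0,8,100,2,-256,0,8,100,2,-256,0,8,100,2,-256,0,8,100,2,-256,0,8,100,2,-256,0,8,100,2,-256,0,8,100]'
python3 -m inch '[0,-257,0,8.5,100,0,-257,0,8.5,100,0,-257,0,8.5,100,0,-257,0,8.5,100,0,-257,0,8.5,100,0,-257,0,8.5,100,0,-257,0,8.5,100,0,-257,0,8.5,100,0,-257,0,8.5,100]'
python3 weigh.py
python3 look.py green2
```

```text
t: 8.77
tool_pos: [0.5115, -0.0141, 0.2063]
orientation: [3.137, -0.16, -0.006]
force: [-0.2, -0.7, 0.8]
opening: 0.093
gripper_force: 0.0
t: 9.52
tool_pos: [0.5127, -0.267, 0.207]
orientation: [-3.138, -0.08, 0.003]
force: [0.5, 1.4, 0.3]
opening: 0.0926
gripper_force: 0.0
t 10.02 F mean [-0.09  0.45 -0.15] sd [0.47 0.42 0.4 ] tcp [ 512.9 -268.   208.8] open 92.8 grip 0.0
green2 t 10.02 tcp [ 512.9 -268.   208.8] xyaw 2.97 tilt [ 0.0003 -0.0001] F [-0.63  0.38 -0.99] open 92.8 grip 0.0
green [ 301  158   48   63 2871] [ 513.9 -267.9   57.3   42.1    3.7]
red [409   0  52  20 674] [430.2   7.1] [ 0.679  -0.3563  0.04  ]
red [   0   33   60   33 1272] [26.9 49.1] [0.6265 0.0273 0.04  ]
red [619  88  21  24 412] [630.   99.3] [ 0.6111 -0.5708  0.04  ]
red [424 122  48  25 865] [447.6 133.9] [ 0.5651 -0.3892  0.04  ]
red [ 55 153  56  30 848] [ 81.8 167.5] [ 0.5113 -0.0122  0.04  ]
red [243 344  36  31 680] [259.7 359.9] [ 0.2764 -0.1992  0.04  ]
```

```bash

python3 -m inch '[1,0,-40,0.5,100,1,0,-80,0.5,100,1,0,-115,0.5,100,1,0,-140,0.5,100,1,0,-161,0.5,100,1,0,-161,0.5,100,1,0,-161,0.5,100,1,0,-161,0.5,100]'
python3 -m inch '[0,0,0,0,30,0,0,0,0,30,0,0,0,0,30,0,0,0,0,30,0,0,0,0,30,0,0,0,0,30,0,0,0,0,30,0,0,0,0,30,0,0,0,0,30]' 50
python3 -m inch '[0,0,20,0,30,0,0,40,0,30,0,0,45,0,30,0,0,45,0,30,0,0,45,0,30,0,0,45,0,30,0,0,45,0,30]'
python3 weigh.py
```

```text
t: 10.73
tool_pos: [0.5147, -0.2691, 0.0493]
orientation: [3.139, 0.094, 0.003]
force: [-0.9, -0.2, 1.1]
opening: 0.0933
gripper_force: 0.0
t: 11.48
tool_pos: [0.5137, -0.2684, 0.0476]
orientation: [-3.14, -0.094, 0.0]
force: [0.1, -0.5, 0.7]
opening: 0.0437
gripper_force: 50.0
t: 12.07
tool_pos: [0.5127, -0.2678, 0.0908]
orientation: [-3.139, -0.094, 0.004]
force: [-0.2, -0.8, -5.6]
opening: 0.0438
gripper_force: 50.0
t 12.57 F mean [ 0.06  0.01 -4.97] sd [0.26 0.67 0.56] tcp [ 513.8 -268.5   92.6] open 43.5 grip 49.96223509311676
```

Green weighs about 4.85 N (0.49 kg) against blue's 2.7 N, so green is the heavier tin. I'll carry it above the cradle and look at the lid in the hand to check the camera bias.

```bash

python3 -m inch '[0,0,30,0,30,10,40,30,3,30,17,80,30,6,30,24,120,30,9,30,31,160,30,12,30,38,200,30,15,30,45,240,30,15.8,30,51,270,30,15.8,30,53.5,286.5,30,15.8,30,53.5,286.5,30,15.8,30]'
python3 -m inch '[0,0,0,0,30,0,0,0,0,30,0,0,0,0,30,0,0,0,0,30]'
sed 's/,\.09,s/,float(sys.argv[2]),s/' look.py > look2.py
python3 look2.py held1 0.165
```

```text
t: 13.4
tool_pos: [0.5676, 0.0221, 0.1228]
orientation: [-3.095, -0.531, -0.001]
force: [-0.3, -0.5, -5.6]
opening: 0.0435
gripper_force: 50.0
t: 13.73
tool_pos: [0.5672, 0.0168, 0.1226]
orientation: [3.098, 0.522, -0.0]
force: [0.5, -0.1, -5.3]
opening: 0.0438
gripper_force: 50.0
held1 t 13.73 tcp [567.2  16.8 122.6] xyaw 19.14 tilt [-0.     -0.0002] F [ 0.49 -0.1  -5.33] open 43.8 grip 50.0
blue [   0  157   28   81 1265] [562.7 149.4  35.4  11.1   3.3]
green [ 273  222  104   80 8048] [579.3  21.2  42.3  36.4 -70.8]
green [278 337  93   9 816] [542.4   8.5  41.4   4.4 -70.8]
red [ 299  107   55   26 1262] [325.6 120. ] [0.6278 0.0372 0.04  ]
red [  82  258   64   39 1060] [108.6 276.1] [0.4435 0.1708 0.04  ]
```

View pics/held1.png

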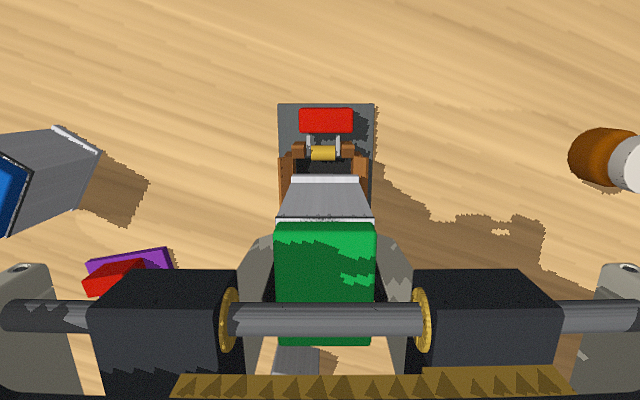

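Held lid: the y bias is only about 0.25 mm, and the tin is 1 mm short of the pocket in y. I'll correct that and go down slowly, watching force.

```bash

python3 -m inch '[-0.4,1.1,-10,0,30,-0.4,1.1,-20,0,30,-0.4,1.1,-27,0,30,-0.4,1.1,-30,0,30,-0.4,1.1,-32,0,30,-0.4,1.1,-34,0,30,-0.4,1.1,-36,0,30,-0.4,1.1,-36,0,30,-0.4,1.1,-36,0,30]'
python3 -m inch '[0,0,-1,0,30,0,0,-2,0,30,0,0,-3,0,30,0,0,-4,0,30,0,0,-4,0,30,0,0,-4,0,30]'
```

```text
t: 14.53
tool_pos: [0.567, 0.0192, 0.0869]
orientation: [3.097, 0.525, 0.001]
force: [0.4, 0.4, -5.1]
opening: 0.0435
gripper_force: 50.0
t: 15.03
tool_pos: [0.5673, 0.0191, 0.0828]
orientation: [3.097, 0.525, 0.001]
force: [1.0, 0.8, -6.4]
opening: 0.0436
gripper_force: 50.0
```

```bash

python3 -m inch '[0,0,-1,0,30,0,0,-2,0,30,0,0,-3,0,30,0,0,-4,0,30,0,0,-4,0,30]'
python3 -m inch '[0,0,-1,0,30,0,0,-2,0,30,0,0,-2,0,30,0,0,-2,0,30]'
```

```text
t: 15.45
tool_pos: [0.5673, 0.0192, 0.0788]
orientation: [3.097, 0.525, 0.001]
force: [3.9, 0.6, -3.3]
opening: 0.0435
gripper_force: 50.0
t: 15.78
tool_pos: [0.5675, 0.0192, 0.0772]
orientation: [3.097, 0.525, 0.002]
force: [4.0, 2.5, 0.1]
opening: 0.0438
gripper_force: 50.0
```

```bash

python3 -m inch '[0.8,0.4,-1,0,30,0.8,0.4,-1,0,30,0.8,0.4,-1,0,30]'
python3 -m inch '[0,0,-1,0,30,0,0,-2,0,30,0,0,-2,0,30]'
python3 -m inch '[0,0,-1,0,30,0,0,-1,0,30,0,0,-1,0,30]'
```

```text
t: 16.03
tool_pos: [0.5675, 0.0193, 0.0754]
orientation: [3.097, 0.525, -0.001]
force: [4.0, 0.2, -1.2]
opening: 0.0435
gripper_force: 50.0
t: 16.28
tool_pos: [0.5674, 0.0192, 0.0729]
orientation: [3.097, 0.525, -0.001]
force: [4.8, -1.3, -4.9]
opening: 0.0441
gripper_force: 50.0
t: 16.53
tool_pos: [0.5673, 0.0192, 0.072]
orientation: [3.097, 0.525, -0.001]
force: [4.0, -2.9, -7.6]
opening: 0.0434
gripper_force: 50.0
```

```bash

python3 -m inch '[0,0,-1,0,30,0,0,-2,0,30,0,0,-3,0,30,0,0,-3,0,30]'
python3 -m inch '[0,0,-1,0,30,0,0,-2,0,30,0,0,-3,0,30,0,0,-3,0,30]'
python3 -m inch '[0,0,-1,0,30,0,0,-2,0,30,0,0,-3,0,30,0,0,-3,0,30]'
```

```text
t: 16.87
tool_pos: [0.5674, 0.0193, 0.0693]
orientation: [3.097, 0.525, -0.001]
force: [3.2, -3.5, -5.6]
opening: 0.0437
gripper_force: 50.0
t: 17.2
tool_pos: [0.5675, 0.0194, 0.0664]
orientation: [3.097, 0.525, -0.0]
force: [3.5, -3.3, -5.3]
opening: 0.0435
gripper_force: 50.0
t: 17.53
tool_pos: [0.5675, 0.0196, 0.0629]
orientation: [-3.097, -0.525, 0.0]
force: [5.3, -2.2, -8.7]
opening: 0.0435
gripper_force: 50.0
```

```bash
python3 look2.py held2 0.1; python3 - <<'E'
import cv2
from plant import read_camera
a=cv2.imread('pics/held2.png')[90:400,200:450]
b=read_camera('side')['image'][180:260,255:355]
cv2.imwrite('pics/h2.png',cv2.hconcat([cv2.resize(a,(400,496)),cv2.copyMakeBorder(cv2.resize(b,(400,320),interpolation=2),0,176,0,0,0)]))
E
```

```text
held2 t 17.53 tcp [567.5  19.6  62.9] xyaw 19.24 tilt [-0.0002  0.0002] F [ 5.25 -2.22 -8.75] open 43.5 grip 50.0
green [ 273  222  104   81 8058] [576.8  23.1  44.1  38.4 -70.7]
green [278 337  93   9 790] [538.5   9.8  43.1   4.6 -70.7]
red [ 295  111   72   35 2264] [330.7 127.7] [0.6281 0.0373 0.04  ]
```

View pics/h2.png

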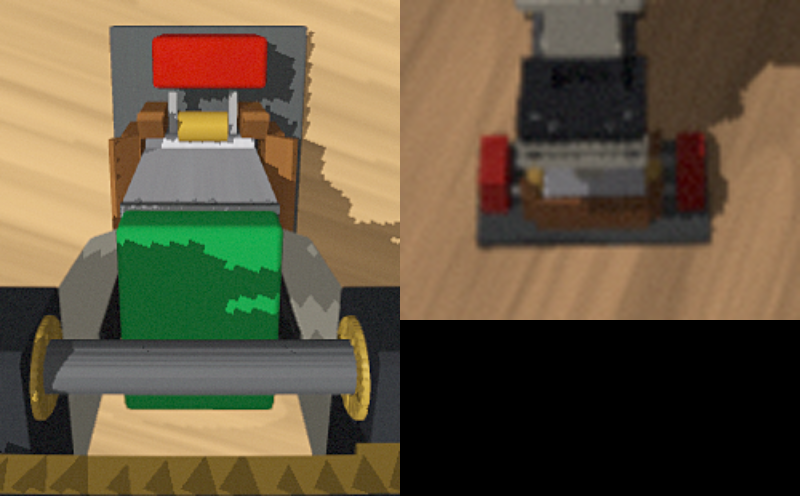

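The tin hasn't slipped in the hand: the lid is at the same pixels. Its underside is at about 15 mm and the +x roller is still on the foot. I'll press the last 3 mm.

```bash

python3 -m inch '[0,0,-1,0,30,0,0,-2,0,30,0,0,-2,0,30]'
python3 -m inch '[0,0,-1,0,30,0,0,-1,0,30,0,0,-1,0,30]'
python3 -m inch '[0,0,-0.5,0,30,0,0,-0.5,0,30,0,0,-0.5,0,30]'
```

```text
t: 17.88
tool_pos: [0.5672, 0.0199, 0.0609]
orientation: [-3.097, -0.525, 0.001]
force: [4.0, -1.7, -9.6]
opening: 0.0437
gripper_force: 50.0
t: 18.13
tool_pos: [0.5672, 0.0198, 0.0603]
orientation: [-3.097, -0.525, 0.001]
force: [2.0, -0.2, -7.5]
opening: 0.0434
gripper_force: 50.0
t: 18.38
tool_pos: [0.5673, 0.0198, 0.06]
orientation: [-3.097, -0.525, 0.001]
force: [0.7, 1.7, -5.1]
opening: 0.0437
gripper_force: 50.0
```

```bash

python3 -m inch '[0,0,-1,0,30,0,0,-1,0,30,0,0,-1,0,30]'
python3 -m inch '[0,0,-1,0,30,0,0,-1,0,30,0,0,-1,0,30]'
python3 look2.py held3 0.1
```

```text
t: 18.63
tool_pos: [0.5675, 0.0197, 0.0597]
orientation: [-3.097, -0.525, 0.0]
force: [-3.8, 0.9, 2.3]
opening: 0.0438
gripper_force: 50.0
t: 18.88
tool_pos: [0.5677, 0.0197, 0.0596]
orientation: [-3.097, -0.525, -0.0]
force: [-7.9, 1.0, 11.6]
opening: 0.0438
gripper_force: 50.0
held3 t 18.88 tcp [567.7  19.7  59.6] xyaw 19.24 tilt [0.     0.0002] F [-7.94  1.03 11.65] open 43.8 grip 50.0
green [ 273  222  104   80 8055] [578.8  23.8  43.   37.  -70.7]
green [278 337  93   9 822] [541.3  10.7  42.1   4.5 -70.7]
red [ 295  112   73   35 2301] [330.9 128.5] [0.6281 0.0372 0.04  ]
```

The tin bottomed out on the floor (TCP 59.6 mm, so underside at 12.0 mm, pressing about 17 N). I'll release it, back off and look.

```bash

python3 -m inch '[0,0,1.5,0,30,0,0,1.5,0,30,0,0,1.5,0,30]'
python3 -m inch '[0,0,0,0,100,0,0,0,0,100,0,0,0,0,100,0,0,0,0,100,0,0,0,0,100,0,0,0,0,100,0,0,0,0,100,0,0,0,0,100]'
python3 -m inch '[0,0,30,0,100,0,0,65,0,100,-20,-7,105,0,100,-40,-14,130,0,100,-40,-14,130,0,100,-40,-14,130,0,100,-40,-14,130,0,100]'
python3 look2.py end1 0.102; python3 - <<'E'
import cv2
from plant import read_camera
a=cv2.imread('pics/end1.png')[30:280,220:430]
b=read_camera('side')['image']
cv2.imwrite('pics/e1.png',cv2.hconcat([cv2.resize(a,(400,476),interpolation=2),cv2.copyMakeBorder(cv2.resize(b[180:260,255:355],(400,320),interpolation=2),0,156,0,0,0)]))
E
```

```text
t: 19.18
tool_pos: [0.5678, 0.0194, 0.0597]
orientation: [3.097, 0.525, 0.001]
force: [0.1, -1.2, 0.6]
opening: 0.0431
gripper_force: 50.0
t: 19.85
tool_pos: [0.5677, 0.0195, 0.0596]
orientation: [-3.097, -0.525, -0.0]
force: [1.4, 0.8, 0.3]
opening: 0.091
gripper_force: 0.0
t: 20.43
tool_pos: [0.5276, 0.0055, 0.1894]
orientation: [-3.097, -0.524, -0.0]
force: [-0.6, 0.0, -0.5]
opening: 0.0929
gripper_force: 0.0
end1 t 20.43 tcp [527.6   5.5 189.4] xyaw 19.22 tilt [0.0003 0.0001] F [-0.64  0.02 -0.49] open 92.9 grip 0.0
blue [   8   79   78   86 4201] [516.  230.   57.6  46.6 -14.2]
green [ 297  113   57   73 4013] [566.4  19.1  55.4  42.4  19.3]
red [306  60  45  22 920] [328.   70.4] [0.6268 0.0371 0.04  ]
red [308 188  40  24 874] [327.8 199.8] [ 0.5121 -0.0032  0.04  ]
red [121 196  53  30 908] [146.7 210.7] [0.4401 0.1671 0.04  ]
red [395 336  37  12 379] [413.8 341.3] [ 0.384  -0.1535  0.04  ]
```

View pics/e1.png

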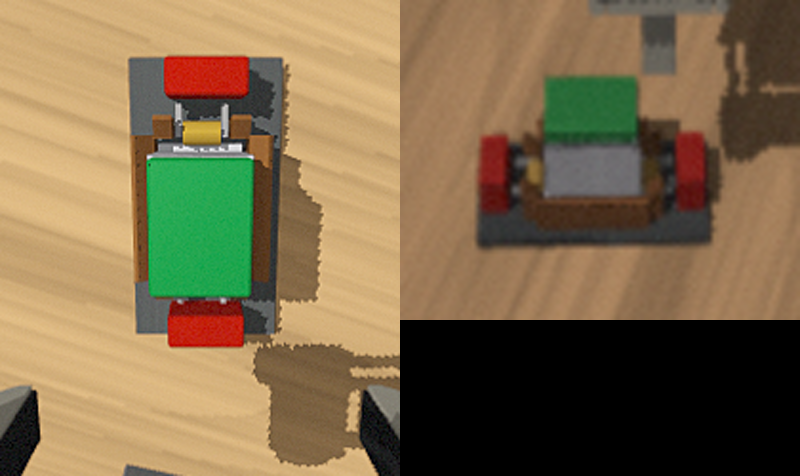

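The tin stands level in the cradle and its lid measures the right size at a height of 102 mm. To confirm both rollers snapped back, I'll compare roller positions with the empty cradle, using an extra view further back for the -x roller.

```bash

python3 -m inch '[-40,-14,0,0,100,-80,-28,0,0,100,-120,-42,0,0,100,-150,-52,10,0,100,-150,-52,10,0,100,-150,-52,10,0,100,-150,-52,10,0,100]'
python3 look2.py end2 0.102; python3 - <<'E'
from h import *;import pickle
a=np.radians(19.25);ex=np.array([np.cos(a),np.sin(a)])
for n in('crad1','held2','held3','end1','end2'):
    c,s=pickle.load(open(n+'.pkl','rb'));h=H(c['image'])
    m=(h[...,0]>=18)&(h[...,0]<=32)&(h[...,1]>110)&(h[...,2]>110)
    for st,ce,b in blobs(m,25):
        P=toplane(c,[ce],.035,s)[0][:2]*1000-[568,16]
        if np.hypot(*P)<60:
            v=toplane(c,[[ce[0],st[1]-.5],[ce[0],st[1]+st[3]-.5]],.035,s)[:,:2]*1000-[568,16]
            print(n,st,'x',round(P@ex,1),'edges',(v@ex).round(1))
a=cv2.imread('pics/end2.png')
P=topix(*(lambda cs:(cs[0],[[.568,.016,.05]],cs[1]))(pickle.load(open('end2.pkl','rb'))))[0].astype(int);print(P)
y,x=max(P[1]-80,0),max(P[0]-80,0);cv2.imwrite('pics/e2.png',cv2.resize(a[y:y+160,x:x+160],(560,560),interpolation=2))
E
```

```text
t: 21.12
tool_pos: [0.3779, -0.0464, 0.1989]
orientation: [-3.097, -0.524, 0.001]
force: [1.1, -0.4, -0.2]
opening: 0.0928
gripper_force: 0.0
end2 t 21.12 tcp [377.9 -46.4 198.9] xyaw 19.21 tilt [-0.0005  0.0004] F [ 1.06 -0.42 -0.2 ] open 92.8 grip 0.0
red [ 307   21   44   27 1070] [328.5  33.8] [ 0.5076 -0.0046  0.04  ]
red [  99   35   61   30 1180] [129.2  49.7] [0.4357 0.1656 0.04  ]
red [143 163  52  27 842] [168.1 176.4] [0.3293 0.1054 0.04  ]
red [400 191  45  24 874] [421.4 202.4] [ 0.3888 -0.1483  0.04  ]
red [397 290  33  12 238] [414.5 296.6] [ 0.2839 -0.1868  0.04  ]
crad1 [311 115  19  11 199] x 37.9 edges [43.4 32.3]
crad1 [312 182  17  11 171] x -34.3 edges [-27.6 -40.1]
held2 [311 160  32  19 570] x 39.3 edges [44.7 33.2]
held3 [311 161  32  19 605] x 39.3 edges [44.9 33.5]
end1 [316  93  20  13 243] x 37.3 edges [43.5 31.8]
end2 [316   0  21  11 170] x -37.8 edges [-34.4 -43.4]
[329 -51]
```

View pics/e2.png

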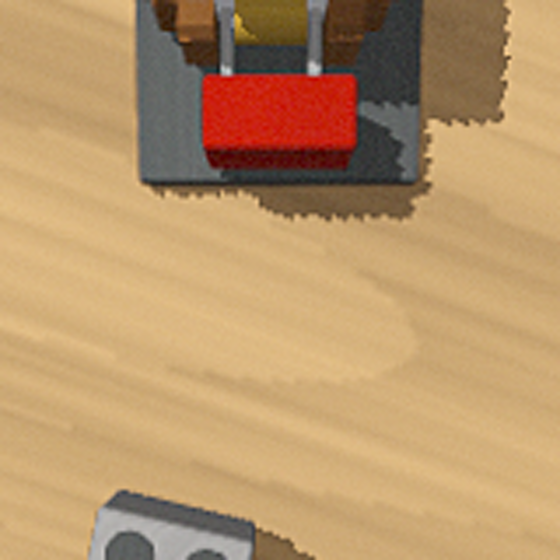

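The second view cut off the roller. I'll take one from a mid position for the -x roller, and repeat the exact empty-cradle view pose to compare the +x roller.

```bash

python3 -m inch '[38,13,0,0,100,38,13,0,0,100,38,13,0,0,100,38,13,0,0,100,38,13,0,0,100]' >/dev/null
python3 look2.py vA 0.102 | head -1
python3 -m inch '[30,10,20,0,100,70,20,20,0,100,105,30,20,0,100,133.5,40,20,0.2,100,133.5,40,20,0.2,100,133.5,40,20,0.2,100,133.5,40,20,0.2,100,133.5,40,20,0.2,100]' >/dev/null
python3 look2.py vB 0.102 | head -3
python3 - <<'E'
from h import *;import pickle
a=np.radians(19.25);ex=np.array([np.cos(a),np.sin(a)]);o=np.array([568,16])
for n in('crad1','vB','vA'):
    c,s=pickle.load(open(n+'.pkl','rb'));h=H(c['image']).astype(int);im=c['image']
    g=lambda x,y,z:topix(c,[[*((o+ex*x)/1000+np.array([-ex[1],ex[0]])*y/1000),z]],s)[0]
    m=(h[...,0]>=18)&(h[...,0]<=32)&(h[...,1]>110)&(h[...,2]>110)
    for st,ce,b in blobs(m,25):
        P=toplane(c,[ce],.035,s)[0][:2]*1000-o
        if np.hypot(*P)<60: print(n,'gold',st,ce.round(2),'x',round(P@ex,2))
    r=((h[...,0]<5)|(h[...,0]>175))&(h[...,1]>150)&(h[...,2]>70)
    for st,ce,b in blobs(r,200):
        P=toplane(c,[ce],.04,s)[0][:2]*1000-o
        if np.hypot(*P)<80: print(n,'red',st,ce.round(2),'x',round(P@ex,2))
    print(n,'tcp',(1000*s['tool_pos']).round(1))
a=cv2.imread('pics/vA.png')[0:130,260:400];b=cv2.imread('pics/vB.png')[70:230,260:400]
cv2.imwrite('pics/e3.png',cv2.hconcat([cv2.resize(a,(400,371),interpolation=2),cv2.resize(b[:130],(400,371),interpolation=2)]))
E
```

```text
vA t 21.58 tcp [415.6 -33.3 199.5] xyaw 19.27 tilt [-0.0008  0.0001] F [0.25 0.9  0.6 ] open 92.3 grip 0.0
vB t 22.3 tcp [548.5   6.1 220.5] xyaw 19.4 tilt [ 0.0011 -0.0002] F [1.11 0.23 0.18] open 92.7 grip 0.0
blue [  36  104   70   75 3252] [516.6 231.5  58.1  46.1 -13.8]
green [ 293  135   50   64 3090] [566.7  19.1  56.1  42.4  19.3]
crad1 gold [311 115  19  11 199] [320.45 120.01] x 37.87
crad1 gold [312 182  17  11 171] [320.05 187.47] x -34.34
crad1 red [303  85  40  19 722] [322.69  94.  ] x 63.67
crad1 red [304 199  37  23 730] [322.23 209.96] x -58.59
crad1 tcp [549.5   7.2 218.6]
vB gold [311 114  18  11 195] [319.63 118.96] x 37.76
vB red [302  84  40  19 717] [321.48  92.99] x 63.6
vB red [304 199  36  21 705] [321.35 209.26] x -59.46
vB tcp [548.5   6.1 220.5]
vA gold [316  45  21  12 203] [325.34  49.63] x -36.71
vA red [307  68  43  22 874] [328.18  78.64] x -62.71
vA tcp [415.6 -33.3 199.5]
```

View pics/e3.png

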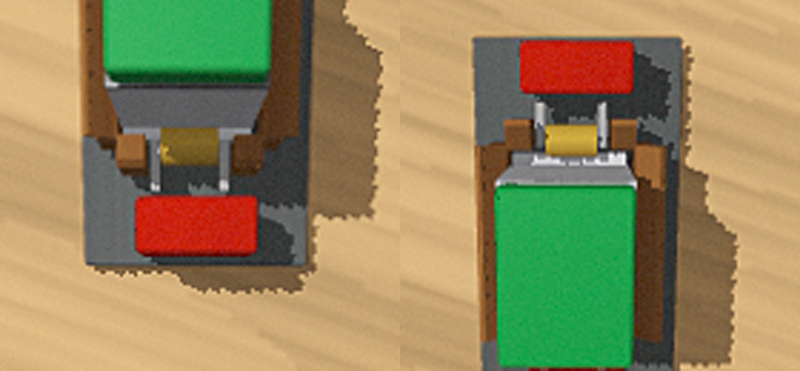

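The +x roller-to-block gap is 26.0 px both empty and now. The -x gap is 26.0 mm against 25.8 mm at the other end. Both rollers are sprung back over the foot, so I'm handing in.

```bash
python3 -c "
from plant import job;print(job.close_job())"
```

```text
the job is handed in; nothing more can be done
None
```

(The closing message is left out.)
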